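Tuck the pledge tin's flap under its lip

ROBOT

A 6-joint arm with a two-finger parallel gripper is mounted at the origin on the work surface. World frame = base frame: x ahead of the robot, y to its left, z up, the work surface at z = 0. Lengths are in mm, angles in degrees, forces in N, time in s.
With the tool pointing down it reaches from about 350 to 850 mm from the base axis. Payload 8.1 kg.
Tool frame: the origin (TCP) lies midway between the tips of the shut fingers; the grasp point (between the pads) lies 19 mm behind it; z points along the fingers, y is the line along which they close (so a half turn about z gives the same grasp; the last joint's range is limited). The gripper opens to 85 mm and grips with 20 to 120 N. Pads are 22 mm wide; open, the fingers measure 114 mm over their backs; the gripper's body (76 mm by 85 mm) begins 54 mm behind the grasp point. The pads swing forward as they close: fully open they stand 13 mm farther back than shut.
Start: joints at [61.971, 7.471, 85.268, -0, 87.261, -4.893], TCP at [235.729, 551.758, 231.292] pointing down, gripper open.
Joint ranges: [-169.43, 169.43], [-51.17, 129.36], [1.28, 143.12], [-76.62, 256.62], [0, 156.53], [-152.29, 152.29]. Speed limits (degrees/s): [136.94, 136.94, 159.86, 180, 180, 180].

INTERFACE

Orientations are given as [roll, pitch, yaw] about the fixed x, y, z axes, in that order (R = Rz(yaw) Ry(pitch) Rx(roll)).
In Python, from bench import r gives the robot as it stands.
- The arm moves only by the tool step_arm, never from a script. Its arguments are lists of equal length, an entry for each row: "delta_pos": the shift along the world's x, y, z in units of 200 mm (1.0 is 200 mm), a list of three; "spin": the turn about the world's z in units of 180 degrees (1.0 is 180 degrees). In form: {"delta_pos": [[dx, dy, dz], ...], "spin": [spin, ...]}. A call has 1 to 8 rows; each row shifts and turns the commanded pose from where the row before left it; what a row does not reach is not made up. A row lasts 1/8 s, in which the tool goes at most 62.5 mm and 10.7 degrees, less where a joint would pass 70% of its speed; a pose out of reach is approached as far as the arm can. A call with a number of a shift or a turn outside -1 to 1 is refused whole. A call with a gripper value outside its range is refused whole. "gripper" is the opening, from -1 (shut) to 1 (fully open), set as the call begins (left out, the last holds). The fingers move at their own pace and stop on an object; "squeeze" is the grip in N (left out, the last holds). Time passes only in rows, so rows that do not move let the fingers close. It gives the time, the measured TCP pose, the force, the opening and the grip force at its end, in the units of the state.
- r.sense(): the state, without advancing time (a new reading comes with each control period).
- r.snapshot(name): name is "side" or "top"; returns a dict with "pixels" (420x560x3 uint8, blue, green, red), "fx", "fy", "cx", "cy" (pixels), "camera_from_world" (4x4, takes a point from world to camera coordinates). Camera axes: x right, y up, looking along -z (the intrinsics and any distortion apply to the point x, -y, -z); pixel columns grow to the right and rows downward; lengths in mm; the calibration is good to about 2 mm. A picture is of the moment at which its call begins. There is no depth.
- r.hand_in(): hands the job in; it is judged then, once.
The state is a dict: "time": time; "joint_pos": joint angles; "qd": joint speeds; "joint_efforts": joint torques, N m; "tool_pos": TCP position; "tcp_rot": TCP orientation; "ft_force": force on the tool from outside, world axes, zero at the start; "wrist_torque": the same for the moment, N m; "finger_gap": finger opening in mm; "grip_force": force on a finger pad.
Only numpy, scipy, OpenCV 4.12 (cv2) and the standard library are available. Lean on these libraries where they do the work, as an engineer would, in place of code of your own. Each camera call takes 0.05 s, during which the arm holds its last target. There are 200 camera calls.

TASK

Close the pledge tin over the cufflink case: with your fingertips push the standing flap over until it lies flat on the tin, then, keeping it pressed down, push it on by its rib so that its free edge slides fully home beneath the retaining lip, and let go so that it stays tucked. Do not force it, grip or lift nothing, leave the case in the tin and do not move the other things on the bench.

Things in the scene. Friction and masses are not known exactly. Their poses are not given: they have to be found in the camera images.
- tin: open dark steel pledge tin fixed to the bench, 130 (x) x 110 (y) x 50 mm high, walls and floor 4 mm. Origin: centre of its underside; z up; +x points from the hinge side to the lip side. The flap's hinge pin runs along y at z = 52 mm, x = -55 mm when flap_slide is 0 (it moves along +x with flap_slide)
- flap (a joint): fold angle of the flap (rad): 0 flat on the tin, 1.57 upright, more when leaning outward away from the lip; stop 2.1. A weak spring (0.04 N m/rad, rest at 1.6; hinge friction 0.016 N m) keeps it standing and lifts it again if let go untucked. Fold it only while flap_slide is below 0.004, else its edge lands on top of the lip
- flap_slide (a joint): how far the flap and its pin have been slid in the hinge slots along the tin's +x, towards the lip (m): 0 as it stands, 0.016 fully home (stop). At 0 the flat flap's edge is 5 mm short of the lip, at 0.016 11 mm beneath it. Friction about 2.5 N, no spring; the lip blocks the edge if the flap is not held down
- flap_edge (a point): middle of the free edge of the aluminium flap, mid-thickness. The flap is a plate 98 mm long from the pin to this edge, 84 mm wide, 3 mm thick (pin in mid-thickness), 60 g. Axes: x from the pin to the edge along the flap, z out of the rib face
- flap_rib (a point): foot of the flap's straight cross rib, on its hinge side, 62 mm from the pin, on the rib face: the face looking away from the lip when the flap stands, upward when flat. The rib is 50 mm long (along the hinge), 8 mm thick, 7 mm high; a fingertip behind it pushes the flap to the lip. Axes as flap_edge
- lip (a point): middle of the front edge of the retaining lip, at the height of its underside (tin frame 48, 0, 56.5 mm). The lip is a fixed steel strip 60 mm wide (y) on the tin's +x wall, x = 48 to 67 mm; underside 3 mm above the top face of the flat flap, top at z = 59.5 mm; its front 5 mm bends up to z = 62 mm as a lead-in
- case: loose closed clam case with a clear lid and two gold-plated cufflinks in it, 60 x 50 x 24 mm, 80 g, lying in the tin; origin centre of its underside
- harmonica: loose chrome harmonica 27 x 102 x 20 mm, bystander; origin centre of its underside
- padlock: loose brass padlock lying flat, about 74 x 50 x 18 mm, bystander; origin on its underside, below the body
- touchstone: loose grey stone block 50 x 80 x 22 mm, bystander; origin centre of its underside
- weight: loose brass weight with a knob, 32 mm across, 55 mm high, bystander; origin centre of its underside
- loupe: loose folding loupe, 66 mm long, 22 mm high, bystander; origin under the eyepiece
- driver: loose screwdriver 170 mm long, bystander
Things that resemble listed ones, but are neither listed nor needed, are in the scene too. Leave any purple look-alike of the case alone.

How it is judged (in metres and radians):
On the way, in this order (a step that is already met when the one before it is completed fails the run):
1. the flap is folded flat, its edge not yet beneath the lip (value of joint flap below 0.06 rad and value of joint flap_slide below 0.009 m), for 0.02 s.
2. the flat flap is slid home so that its edge is beneath the lip (value of joint flap below 0.05 rad and value of joint flap_slide above 0.012 m), for 0.2 s.
At the end, for the whole second after the job is handed in: The flap, let go, lies flat and at rest (within 0.05 rad) with its edge beneath the lip, slid at least 12 of its 16 mm; the case lies in the tin and each of the other bench things is within 20 mm of where it started (all of step 2 and velocity of joint flap between -0.05 and 0.05 rad/s and z of case in the frame of tin below 0.015 m and horizontal distance between case and tin below 0.05 m and distance of each of harmonica, padlock, touchstone, weight, loupe, driver from where it was at the start of the episode below 0.02 m); the robot touches nothing.
It fails at once if the cufflink case is lifted or tipped in the tin (z of case in the frame of tin above 0.018 m or angle between case's own z axis and vertical above 0.4 rad).
It fails at once if the flap is forced with more than 60 N (contact force between flap_slide and the fingers above 60 N or contact force between flap_slide and the arm above 60 N).
It fails at once if another thing on the bench is pushed or carried more than 20 mm (distance of any of harmonica, padlock, touchstone, weight, loupe, driver from where it was at the start of the episode above 0.02 m).
It also fails if it takes over 38 s, if anything falls off the work surface, if the arm or the gripper's body presses on something with over 40 N, if the wrist force passes 120 N, or if a joint passes its speed limit or range.

## Working session

There is one attempt and no reset: what is moved stays moved. The work goes in short steps, Python scripts to look and compute and a tool call to move; the robot and the scene stay as the last step left them, time stands still between calls to the robot, and variables do not carry over. Pictures are saved under pics/ and viewed, at most 10 in all, crops included, and the job is handed in when it is done.

Besides the shell and the picture viewer there is one more tool, called after "Call:" in YAML: its name, and indented under it one key for each argument. step_arm: Moves the arm, as the interface text tells. Shifts and turns lie within -1 to 1; 1 stands for 200 mm of shift or 180 degrees of turn. Its arguments: {"type":"object","properties":{"delta_pos":{"type":"array","items":{"type":"array","items":{"type":"number","minimum":-1,"maximum":1}}},"spin":{"type":"array","items":{"type":"number","minimum":-1,"maximum":1}},"gripper":{"type":"number"},"squeeze":{"type":"number"}},"required":["delta_pos","spin"]}

```bash
mkdir -p pics; cat > h.py <<'E'
import numpy as np,cv2
from bench import r
def snap(n,f):
    s=r.snapshot(n); cv2.imwrite('pics/'+f+'.png',np.array(s['pixels']))
    np.savez('pics/'+f+'.npz',**{k:np.array(s[k]) for k in s}); return s
def ray(f,u,v,z):
    s=np.load('pics/'+f+'.npz');M=s['camera_from_world'];R=M[:3,:3];c=-R.T@M[:3,3]
    d=R.T@np.array([(u-s['cx'])/s['fx'],-(v-s['cy'])/s['fy'],-1]);return c+d*(z-c[2])/d[2]
def proj(f,p):
    s=np.load('pics/'+f+'.npz');M=s['camera_from_world'];q=M[:3,:3]@np.array(p)+M[:3,3]
    return np.array([s['cx']+s['fx']*q[0]/-q[2],s['cy']+s['fy']*-q[1]/-q[2]])
E
python3 - <<'E'
from h import *
for n in('top','side'):
    s=snap(n,n+'0');print({k:s[k] for k in s if k!='pixels'})
print(r.sense())
E
```

```text
{'fx': 442.1720542427566, 'fy': 442.1720542427566, 'cx': 277.63656140258706, 'cy': 214.87958210384633, 'camera_from_world': array([[-6.48008379e-02, -9.97894150e-01,  2.84891307e-03,
         3.61162971e+01],
       [ 9.77444722e-01, -6.28973259e-02,  2.01607891e-01,
        -6.43961515e+02],
       [-2.01004146e-01,  1.58490153e-02,  9.79462170e-01,
        -1.16052887e+03],
       [ 0.00000000e+00,  0.00000000e+00,  0.00000000e+00,
         1.00000000e+00]])}
{'fx': 503.6741714100531, 'fy': 503.6741714100531, 'cx': 275.0915649432177, 'cy': 212.6836982483844, 'camera_from_world': array([[ 8.38388597e-01, -5.44939662e-01, -1.20551116e-02,
        -5.39513369e+02],
       [ 2.91800423e-01,  4.30034398e-01,  8.54355271e-01,
        -2.66400529e+02],
       [-4.60387960e-01, -7.19799404e-01,  5.19549560e-01,
        -1.17731781e+03],
       [ 0.00000000e+00,  0.00000000e+00,  0.00000000e+00,
         1.00000000e+00]])}
{'time': 0.1, 'joint_pos': array([ 6.19707315e+01,  7.51077684e+00,  8.53243911e+01,  1.26849923e-03,
        8.72616028e+01, -4.89355592e+00]), 'qd': array([ 0.01798778, -0.07068217, -0.13581799,  0.03791458, -0.044114  ,
       -0.03114701]), 'joint_efforts': array([ 1.38859552e-03, -5.70952034e+01, -5.01941264e+01, -1.59762812e-04,
        8.23139999e-03, -9.90066184e-06]), 'tool_pos': array([235.48562106, 551.31007084, 230.33642462]), 'tcp_rot': array([-1.79903690e+02, -9.51733431e-03,  1.56864218e+02]), 'ft_force': array([-0.29476349, -0.54245375, -0.20883852]), 'wrist_torque': array([-0.02453936,  0.01513609,  0.02178072]), 'grip_force': 0.0, 'finger_gap': 85.51891064275135}
```

View pics/top0.png

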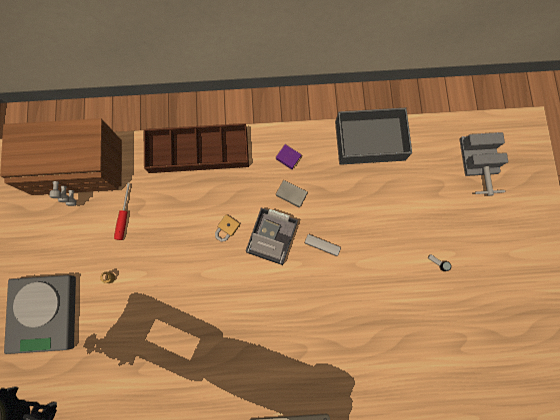

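View pics/side0.png

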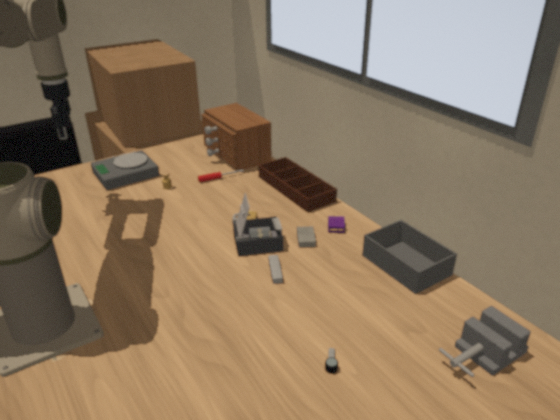

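The tin is at about (273,236) in the top view. Its standing flap is near (268,245) and the lip near (281,213). In the side view the tin is at (258,235). The grey open box (373,137), the purple case (289,157) and the brown tray are look-alikes. Next I'll take a close crop of both views.

```bash
python3 - <<'E'
from h import *
a=cv2.imread('pics/top0.png')[195:275,205:350];b=cv2.imread('pics/side0.png')[180:285,210:325]
a=cv2.resize(a,(797,440),interpolation=cv2.INTER_CUBIC)
b=cv2.resize(b,None,fx=5.5,fy=5.5,interpolation=cv2.INTER_CUBIC)
cv2.imwrite('pics/c1.png',a);cv2.imwrite('pics/c2.png',b)
E
```

```text
(no output)
```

View pics/c1.png

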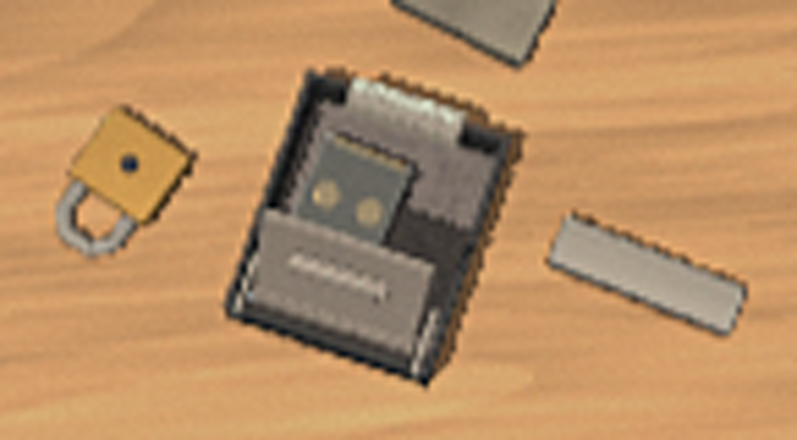

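View pics/c2.png

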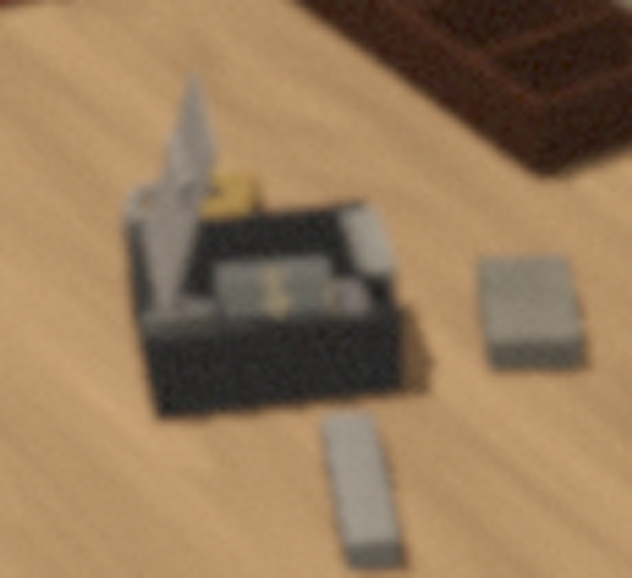

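```bash
cat > fit.py <<'E'
from h import *
from scipy.optimize import least_squares
def P(o,yaw,p):
    c,s=np.cos(yaw),np.sin(yaw);return np.array([o[0]+c*p[0]-s*p[1],o[1]+s*p[0]+c*p[1],p[2]])
E
python3 - <<'E'
from fit import *
s=np.load('pics/top0.npz');M=s['camera_from_world'];print('cam',-M[:3,:3].T@M[:3,3])
T=lambda x,y:(205+x/5.497-.0,195+y/5.5)
S=lambda x,y:(210+x/5.5,180+y/5.5)
obs=[('top0',T(310,72),(65,55,50)),('top0',T(522,130),(65,-55,50)),('top0',T(430,380),(-65,-55,50)),('top0',T(228,314),(-65,55,50)),
('side0',S(148,325),(-65,-55,50)),('side0',S(398,303),(65,-55,50)),('side0',S(160,413),(-65,-55,0)),('side0',S(402,393),(65,-55,0))]
for f,uv,p in obs[:4]:print(ray(f,*uv,50).round(1))
F=lambda q:np.concatenate([proj(f,P(q[:2],q[2],p))-uv for f,uv,p in obs])
q=least_squares(F,[600,40,-.25]).x;print(q,np.degrees(q[2]),F(q).round(1).reshape(-1,2).tolist())
# flap angle: project edge ends for several angles
for a in(1.4,1.5,1.6,1.7,1.8):
    print(a,[ [round(v) for v in ((proj(f,P(q[:2],q[2],(-55+98*np.cos(a),y,52+98*np.sin(a))))-np.array(o))*5.5)] for f,o in(('top0',(205,195)),('side0',(210,180))) for y in(42,-42)])
E
```

```text
cam [ 398.50603587   13.93002414 1266.41896015]
[670.6  38.6  50. ]
[633.4 -67.5  50. ]
[509.5 -12.1  50. ]
[549.   86.9  50. ]
[ 5.91987746e+02  1.34620842e+01 -3.88036828e-01] -22.232872520973753 [[-0.5, -0.8], [-1.9, 0.8], [0.2, -0.6], [-0.8, -1.3], [-0.1, 2.9], [1.0, 1.4], [-1.4, 1.7], [0.4, -0.3]]
1.4 [[255, 236], [426, 293], [166, 69], [188, 152]]
1.5 [[248, 255], [420, 313], [147, 69], [168, 152]]
1.6 [[241, 275], [413, 333], [128, 71], [148, 153]]
1.7 [[234, 295], [406, 353], [109, 74], [128, 157]]
1.8 [[227, 315], [400, 373], [90, 79], [108, 162]]
```

Tin origin is about (592, 13.5) mm with yaw about -22°. The flap stands at about 1.27 rad, and the tool x axis is already aligned with tin x. I'll shut the fingers and go behind the hinge.

Call:
step_arm:
  delta_pos:
    - [0.11, -0.209, 0]
    - [0.11, -0.209, 0]
    - [0.11, -0.209, 0]
    - [0.11, -0.209, 0]
    - [0.11, -0.209, 0]
    - [0.11, -0.209, 0]
    - [0.11, -0.209, 0]
    - [0.11, -0.209, 0]
  spin: [0.005, 0, 0, 0, 0, 0, 0, 0]
  gripper: -1

```text
time: 1.1
tool_pos: [412.0, 215.9, 231.0]
tcp_rot: [-180.0, -0.0, 157.8]
ft_force: [0.7, 0.9, 0.0]
finger_gap: 0.2
grip_force: 0.0
```

Call:
step_arm:
  delta_pos:
    - [0.11, -0.209, 0]
    - [0.11, -0.209, 0]
    - [0.11, -0.209, 0]
    - [0.11, -0.209, -0.1]
    - [0, 0, -0.2]
    - [0, 0, -0.2]
    - [0, 0, -0.1]
    - [0, 0, 0]
  spin: [0, 0, 0, 0, 0, 0, 0, 0]

```text
time: 2.1
tool_pos: [497.7, 50.1, 108.9]
tcp_rot: [-179.9, -0.3, 157.8]
ft_force: [-0.6, 0.9, 0.2]
finger_gap: -0.0
grip_force: 0.0
```

```bash
python3 - <<'E'
from h import *
s=r.sense();print(s['time'],s['tool_pos'],s['tcp_rot'],s['ft_force'],s['finger_gap'])
t=snap('top','top1')['pixels'][185:285,195:350];v=snap('side','side1')['pixels'][150:285,190:325]
z=lambda a,f:cv2.resize(np.array(a),None,fx=f,fy=f,interpolation=cv2.INTER_CUBIC)
a=z(t,4);b=z(v,4.4)[:,:0] if 0 else z(v,1)
c=np.zeros((600,800,3),np.uint8)
a=z(t,2.58);b=z(v,2.96)[:, :399];c[:a.shape[0],:min(400,a.shape[1])]=a[:,:400];c[:b.shape[0],400:400+b.shape[1]]=b;cv2.imwrite('pics/c3.png',c[:410])
E
```

```text
2.1 [497.70211825  50.09815192 108.91334631] [-179.89341551   -0.26196585  157.75423854] [-0.59950072  0.8576663   0.20219927] -0.042440458265929945
```

View pics/c3.png

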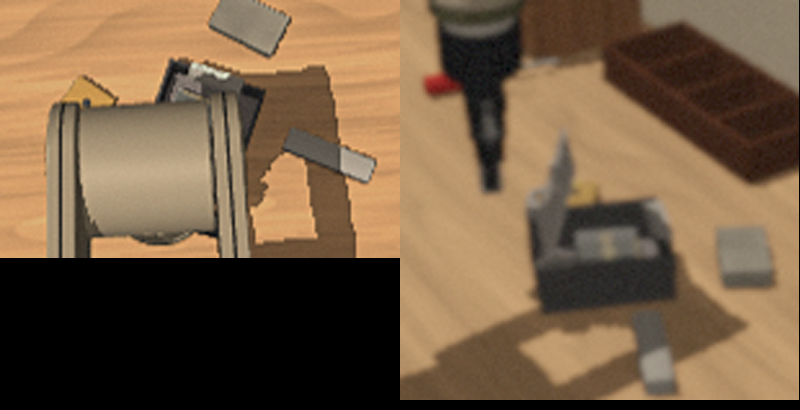

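The side crop shows the shut fingertips at about (490,190), behind the flap and in line with it; the flap still stands and the rest is unmoved. I'll push it over along an arc around the pin.

Call:
step_arm:
  delta_pos:
    - [0.046, -0.019, -0.015]
    - [0.046, -0.019, -0.015]
    - [0.046, -0.019, -0.015]
    - [0.046, -0.019, -0.015]
    - [0.018, -0.007, -0.0045]
    - [0.018, -0.007, -0.0045]
    - [0.018, -0.007, -0.0045]
    - [0.018, -0.007, -0.0045]
  spin: [0, 0, 0, 0, 0, 0, 0, 0]

```text
time: 3.2
tool_pos: [551.0, 29.4, 95.6]
tcp_rot: [-180.0, -0.0, 157.8]
ft_force: [-1.1, 0.5, -0.0]
finger_gap: 0.0
grip_force: 0.3
```

```bash
python3 - <<'E'
from h import *
s=r.sense();p=s['tool_pos'];print(s['time'],p,s['ft_force'])
d=p[:2]-[592,13.5];print('tin',d@[.926,-.378],d@[.378,.926])
v=np.array(snap('side','side2')['pixels'])[150:260,200:345];print(proj('side2',p))
cv2.imwrite('pics/c4.png',cv2.resize(v,None,fx=5.4,fy=5.4,interpolation=cv2.INTER_CUBIC))
E
```

```text
3.2 [550.95011555  29.37286154  95.57454811] [-1.11318301  0.45918817 -0.04654349]
tin -44.012134657384685 -0.8185865373949539
[241.05910642 216.75886319]
```

View pics/c4.png

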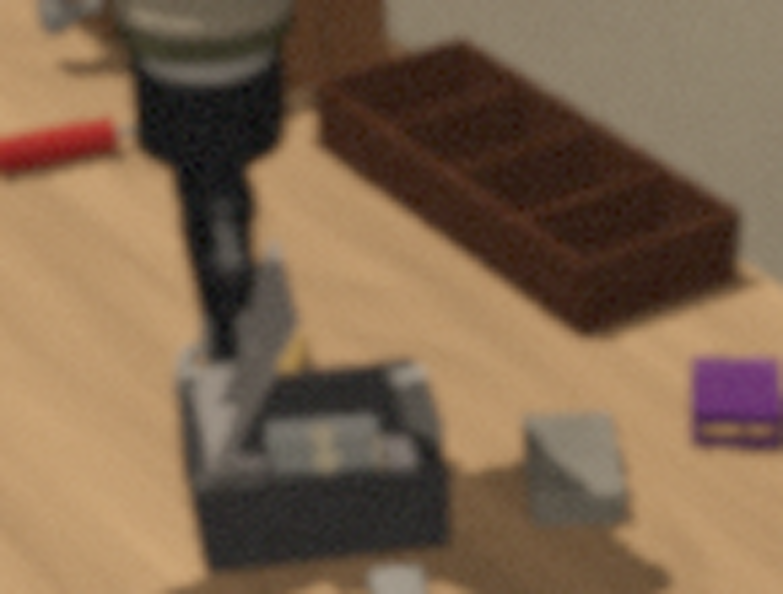

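The fingertips, at (222,355) in the crop, touch the flap's rib face with about 1.2 N, and the flap has begun to lean over. I'll continue the arc.

Call:
step_arm:
  delta_pos:
    - [0.0157, -0.0064, -0.0127]
    - [0.0157, -0.0064, -0.0127]
    - [0.0162, -0.0066, -0.016]
    - [0.0162, -0.0066, -0.016]
    - [0.0134, -0.0055, -0.0195]
    - [0.0134, -0.0055, -0.0195]
    - [0.0093, -0.0038, -0.0218]
    - [0.0093, -0.0038, -0.0218]
  spin: [0, 0, 0, 0, 0, 0, 0, 0]

```text
time: 4.25
tool_pos: [572.9, 20.3, 67.4]
tcp_rot: [-180.0, 0.0, 157.8]
ft_force: [-0.4, 0.1, 1.5]
finger_gap: -0.2
grip_force: 0.5
```

```bash
python3 - <<'E'
from h import *
s=r.sense();p=s['tool_pos'];print(s['time'],p,s['ft_force'])
d=p[:2]-[592,13.5];print('tin',d@[.926,-.378],d@[.378,.926])
v=np.array(snap('side','side3')['pixels'])[180:260,220:325];print(proj('side3',p))
cv2.imwrite('pics/c5.png',cv2.resize(v,None,fx=7.4,fy=7.4,interpolation=cv2.INTER_CUBIC))
E
```

```text
4.25 [572.91165592  20.3422501   67.41612247] [-0.40527646  0.09702315  1.53910351]
tin -20.262177156316707 -0.8794704731838686
[249.8887158  224.34034181]
```

View pics/c5.png

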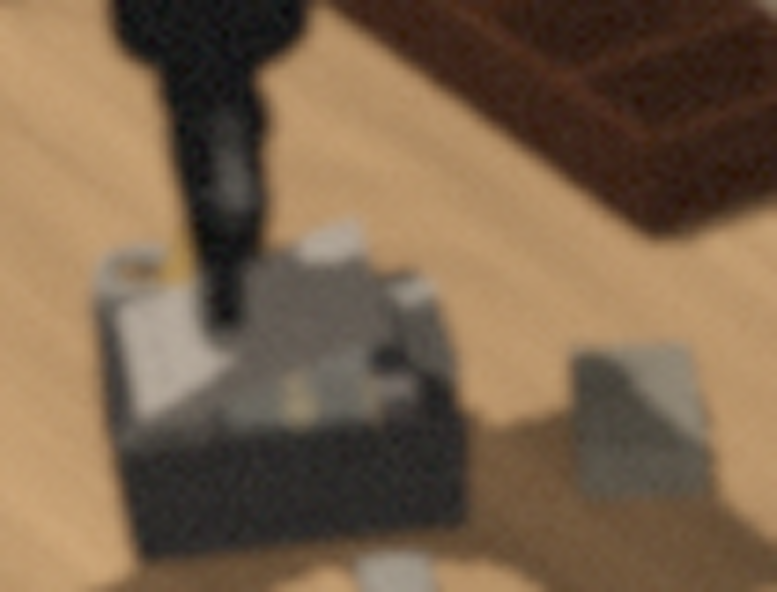

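The flap now leans at about 0.3 rad with the tip on its face at (225,325), pressed with about 1.5 N. I'll lower it to flat.

Call:
step_arm:
  delta_pos:
    - [0.003, -0.0012, -0.015]
    - [0.003, -0.0012, -0.015]
    - [0.002, -0.0008, -0.012]
    - [0.001, -0.0004, -0.01]
    - [0, 0, -0.005]
    - [0, 0, -0.005]
    - [0, 0, -0.0025]
    - [0, 0, 0]
  spin: [0, 0, 0, 0, 0, 0, 0, 0]

```text
time: 5.3
tool_pos: [574.6, 19.8, 54.8]
tcp_rot: [180.0, -0.0, 157.8]
ft_force: [1.3, -0.0, 0.9]
finger_gap: 0.2
grip_force: 0.4
```

Call:
step_arm:
  delta_pos:
    - [0, 0, -0.003]
    - [0, 0, -0.003]
    - [0, 0, 0]
  spin: [0, 0, 0]

```text
time: 5.68
tool_pos: [574.6, 19.8, 53.5]
tcp_rot: [180.0, -0.0, 157.8]
ft_force: [0.5, 0.2, 1.5]
finger_gap: 0.0
grip_force: 0.5
```

Call:
step_arm:
  delta_pos:
    - [0, 0, -0.003]
    - [0, 0, 0]
  spin: [0, 0]

```text
time: 5.92
tool_pos: [574.6, 19.8, 53.3]
tcp_rot: [180.0, 0.0, 157.8]
ft_force: [-0.6, -0.7, 5.6]
finger_gap: 0.4
grip_force: 2.3
```

The flap is flat and pressed with about 5.6 N. Now I'll push towards the lip.

Call:
step_arm:
  delta_pos:
    - [0.0093, -0.0038, 0]
    - [0.0093, -0.0038, 0]
    - [0.0093, -0.0038, 0]
    - [0.0093, -0.0038, 0]
    - [0.0093, -0.0038, 0]
    - [0.0093, -0.0038, 0]
    - [0, 0, 0]
  spin: [0, 0, 0, 0, 0, 0, 0]

```text
time: 6.8
tool_pos: [585.8, 15.2, 53.3]
tcp_rot: [-180.0, -0.0, 157.8]
ft_force: [-2.4, -0.1, 5.6]
finger_gap: 0.2
grip_force: 2.7
```

Call:
step_arm:
  delta_pos:
    - [0.0093, -0.0038, 0]
    - [0.0093, -0.0038, 0]
    - [0.0093, -0.0038, 0]
    - [0.0093, -0.0038, 0]
    - [0, 0, 0]
  spin: [0, 0, 0, 0, 0]

```text
time: 7.42
tool_pos: [592.4, 12.6, 53.1]
tcp_rot: [-180.0, -0.1, 157.8]
ft_force: [-4.8, 1.7, 7.9]
finger_gap: 0.0
grip_force: 3.8
```

Call:
step_arm:
  delta_pos:
    - [0.0093, -0.0038, 0]
    - [0.0093, -0.0038, 0]
    - [0.0093, -0.0038, 0]
    - [0.0093, -0.0038, 0]
    - [0, 0, 0]
  spin: [0, 0, 0, 0, 0]

```text
time: 8.05
tool_pos: [599.9, 9.6, 52.9]
tcp_rot: [-180.0, -0.1, 157.8]
ft_force: [-4.2, 2.6, 6.9]
finger_gap: 0.1
grip_force: 3.2
```

Call:
step_arm:
  delta_pos:
    - [0.0093, -0.0038, 0]
    - [0.0093, -0.0038, 0]
    - [0.0093, -0.0038, 0]
    - [0, 0, 0]
  spin: [0, 0, 0, 0]

```text
time: 8.55
tool_pos: [603.1, 8.3, 52.2]
tcp_rot: [-180.0, -0.4, 157.8]
ft_force: [-13.6, 6.2, 12.4]
finger_gap: 0.3
grip_force: 10.1
```

The force rose to 15 N at the place expected for the stop (front of the fingers at about tin x = 23). I'll check with a picture before letting go.

```bash
python3 - <<'E'
from h import *
p=r.sense()['tool_pos'];d=p[:2]-[592,13.5];print('tin',d@[.926,-.378],d@[.378,.926])
v=np.array(snap('side','side4')['pixels'])[190:260,220:315]
cv2.imwrite('pics/c6.png',cv2.resize(v,None,fx=8,fy=8,interpolation=cv2.INTER_CUBIC))
E
```

```text
tin 12.194817382631431 -0.6011280653220311
```

View pics/c6.png

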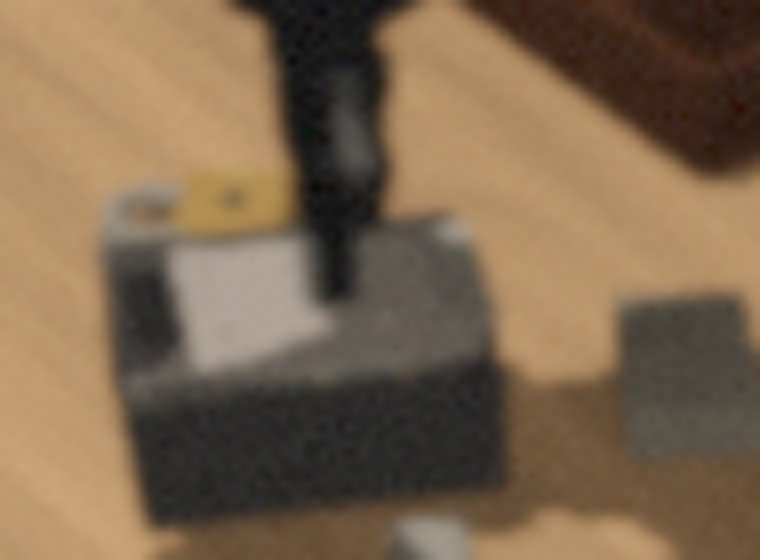

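The flap lies flat with its edge under the lip, and the dark gap at the hinge, at (150,310), shows the slide. I'll unload, lift off and look.

Call:
step_arm:
  delta_pos:
    - [-0.006, 0.0025, 0.004]
    - [-0.006, 0.0025, 0.006]
    - [-0.004, 0.0016, 0.02]
    - [0, 0, 0.05]
    - [0, 0, 0.15]
    - [-0.2, 0.08, 0.2]
    - [-0.2, 0.08, 0.2]
    - [-0.2, 0.08, 0.1]
  spin: [0, 0, 0, 0, 0, 0, 0, 0]

```text
time: 9.6
tool_pos: [483.5, 56.4, 202.7]
tcp_rot: [179.9, 0.3, 157.7]
ft_force: [-0.1, 0.2, 0.3]
finger_gap: -0.2
grip_force: 0.0
```

Call:
step_arm:
  delta_pos:
    - [-0.2, 0.2, 0.1]
    - [-0.2, 0.2, 0]
    - [0, 0.25, 0]
    - [0, 0.25, 0]
    - [0, 0.2, 0]
    - [0, 0, 0]
  spin: [0, 0, 0, 0, 0, 0]

```text
time: 10.35
tool_pos: [402.9, 278.5, 219.9]
tcp_rot: [179.9, 0.0, 158.0]
ft_force: [0.3, -0.8, 0.1]
finger_gap: 0.1
grip_force: 0.0
```

```bash
python3 - <<'E'
from fit import *
s=r.sense();print(s['time'],s['tool_pos'],s['ft_force'])
z=lambda a:cv2.resize(a,(400,400),interpolation=cv2.INTER_CUBIC)
t=np.array(snap('top','top5')['pixels'])[195:275,230:310];v=np.array(snap('side','side5')['pixels'])[180:260,220:300]
cv2.imwrite('pics/c7.png',np.hstack([z(t),z(v)]))
q=[592,13.5,-.388]
for sl in(0,.008,16):print(sl,[((proj('top5',P(q[:2],q[2],(7+sl,y,60)))-(230,195))*5).round() for y in(25,-25)])
E
```

```text
10.35 [402.88366487 278.45142604 219.92888013] [ 0.33752287 -0.76445483  0.13732379]
0 [array([171., 171.]), array([257., 200.])]
0.008 [array([171., 171.]), array([257., 200.])]
16 [array([181., 144.]), array([266., 173.])]
```

View pics/c7.png

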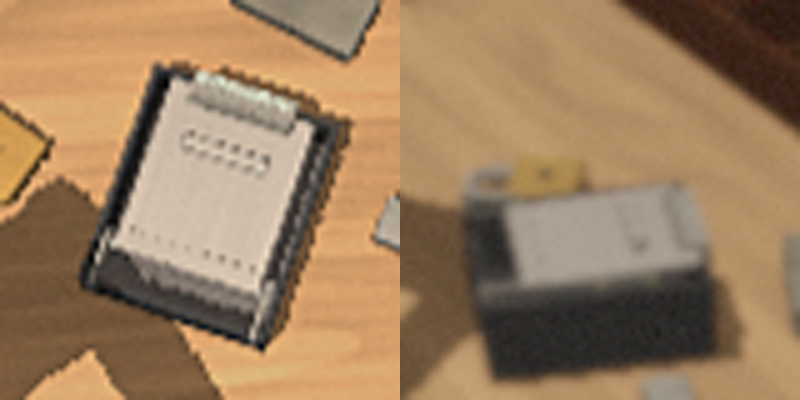

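The flap lies flat under the lip, and the rib's hinge edge, from about (181,150) to (267,172), matches the prediction for a 16 mm slide. The bystanders are unmoved.

```bash
python3 -c "
from bench import r
print(r.hand_in())"
```

```text
the job is handed in; nothing more can be done
None
```

I folded the flap flat and slid it fully home (about 16 mm) under the lip. It stayed tucked after I let go, the objects in view near the tin had not visibly moved, and I handed the job in at about 10.5 s; no verdict came back.

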